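# Empty a sample tray of coffee lumps through the funnel into the jar

## Task

Draw the scoop tray out from under the low shelf by its spout and set it down on the table well clear of the shelf, let go, then take it again by its upright grip and tip it over the funnel so that all six coffee lumps slide through into the jar below. Then set the empty tray down level on the table and let go. Do not touch the lumps with the fingers (it is food), keep the jar standing in its place, and leave the other jars, lid, tag pad and brush where they are.

Things in the scene. Friction and masses are not known exactly. Their poses are not given: they have to be found in the camera images.
- tray: Open aluminium scoop tray, 209 mm long, 0.26 kg. Origin on its underside; z up, -x to the spout, +x to the grip. Floor and walls 4 mm thick, walls 26 mm high. Pan x -35..+45, 80 mm wide outside, tapering to 62 mm at x -80, then a straight open spout. Starts with the grip under the shelf, the spout towards the robot.
- tray_grip (a point): On the tray's upright grip, a plain grey block 14 mm (x) by 34 mm (y), from the table up to 56 mm, on a flat stub behind the pan, with a 35 mm free gap to the pan's rear wall. The point is on its centre line, 38 mm above the tray's underside: (87, 0, 38) mm in the tray's frame.
- tray_spout (a point): Tip of the spout, middle, on the floor's upper face: (-115, 0, 4) mm in the tray's frame. The spout is straight from x -115 to -80, 62 mm wide outside, 54 mm inside, walls 26 mm high, front end open.
- shelf_front (a point): Low fixed steel shelf, board 160 mm deep by 360 mm wide, clear height under it 74 mm, board top 84 mm, stored lids and flat cartons on it up to 140 mm high. This point: on the table below the middle of the board's front edge; x points in under the shelf, y along the edge.
- stand: Fixed filling stand: base plate 8 mm thick (x -90..+60, y +-60 mm), a 16 mm post at x -78 mm up to 138 mm, holding a plain steel funnel upright above the origin. Origin: on the table under the funnel's axis. The stand and a carton of packed jars swap sides of the table.
- funnel_mouth (a point): Centre of the funnel's round mouth, at rim height, 152 mm above the table. Mouth radius 66 mm outside, 63 mm inside; the cone is 42 mm deep to a throat of 54 mm bore and 18 mm long that reaches into the jar's neck.
- jar: Open glass jar, loose, on the stand's base plate under the funnel. Origin: centre of its underside. 94 mm across, 90 mm high, 4 mm wall, neck bore 70 mm. 0.4 kg.
- piece_0: Pressed dark brown coffee lump, 16 x 14 x 12 mm, 12 g; origin: centre of its underside as built. Starts lying in the tray's pan.
- piece_1: Pressed dark brown coffee lump, 16 x 14 x 12 mm, 12 g; origin: centre of its underside as built. Starts lying in the tray's pan.
- piece_2: Pressed dark brown coffee lump, 16 x 14 x 12 mm, 12 g; origin: centre of its underside as built. Starts lying in the tray's pan.
- piece_3: Pressed dark brown coffee lump, 16 x 14 x 12 mm, 12 g; origin: centre of its underside as built. Starts lying in the tray's pan.
- piece_4: Pressed dark brown coffee lump, 16 x 14 x 12 mm, 12 g; origin: centre of its underside as built. Starts lying in the tray's pan.
- piece_5: Pressed dark brown coffee lump, 16 x 14 x 12 mm, 12 g; origin: centre of its underside as built. Starts lying in the tray's pan.
- full_jar_0: Bystander: filled jar with metal lid, 80 mm across, 102 mm high; origin under its centre.
- full_jar_1: Bystander: as full_jar_0.
- full_jar_2: Bystander: as full_jar_0.
- lid_0: Bystander: loose metal jar lid, 68 mm across, 14 mm high; origin under its centre.
- tag_pad: Bystander: pad of paper tags, 80 x 55 x 18 mm; origin under its centre.
- brush: Bystander: small hand brush lying on the table.
There are look-alikes about, which are no part of the job. What is shaped like the jar but blue is not meant.

How it is judged:
By the outcome, as a careful person would: the job done as asked, in the order asked, and still so for the second after the job is handed in, with the robot touching nothing.
It also fails if it takes over 67 s, if anything falls off the work surface, if the arm or the gripper's body presses on something with over 40 N, if the wrist force passes 120 N, or if a joint passes its speed limit or range.

## Robot

A 6-joint arm with a two-finger parallel gripper is mounted at the origin on the work surface. World frame = base frame: x ahead of the robot, y to its left, z up, the work surface at z = 0. Lengths are in m, angles in degrees, forces in N, time in s.
With the tool pointing down it reaches from about 0.25 to 0.725 m from the base axis. Payload 9.7 kg.
Tool frame: the origin (TCP) lies between the finger pads; the fingertips stand bot.tcp_to_tips ahead of it and the grasp point (between the pads) lies 2 mm behind it (bot.tcp_to_tips is the distance from the TCP to the fingertips, in m); z points along the fingers, y is the line along which they close (so a half turn about z gives the same grasp; the last joint's range is limited). The gripper opens to 85 mm and grips with 20 to 120 N. Pads are 22 mm wide; open, the fingers measure 114 mm over their backs; the gripper's body (76 mm by 85 mm) begins 54 mm behind the grasp point. The pads swing forward as they close: fully open they stand 13 mm farther back than shut.
Start: joints at [0, 4.979, 10.078, 95.1, 0, 90], TCP at [0.55, -0, 0.248] pointing down, gripper open.
Joint ranges: [-179.16, 179.16], [-48.56, 103.87], [-65.8, 70.77], [-126.05, 130.52], [-82.76, 87.17], [-180, 180]. Speed limits (degrees/s): [127.2, 127.2, 147.25, 180, 180, 180].

## Interface

Orientations are given as [roll, pitch, yaw] about the fixed x, y, z axes, in that order (R = Rz(yaw) Ry(pitch) Rx(roll)).
In Python, from workcell import sensors, camera, camera_params, bot gives the robot as it stands.
- The arm moves only by the tool apply_moves, never from a script. Its argument "motion" is a list of rows, each an object with "jaw": the opening, from -1 (shut) to 1 (fully open); "xyz": the shift along the tool's x, y, z in mm, a list of three; "twist": the turn about the tool's z in rad. A call has 1 to 5 rows; each row is the pose to reach, as a shift and turn from the pose commanded when the call began, along the tool's axes at that moment; what a row does not reach only later rows make up. A row lasts 1/8 s, in which the tool goes at most 62.5 mm and 10.7 degrees, less where a joint would pass 70% of its speed; a pose out of reach is approached as far as the arm can. A call with a gripper value outside its range is refused whole. The fingers move at their own pace and stop on an object; "grip_force" is the grip in N (left out, the last holds). Time passes only in rows, so rows that repeat a pose let the fingers close. It gives the time, the measured TCP pose, the force, the opening and the grip force at its end, in the units of the state.
- sensors.get_obs(): the state, without advancing time (a new reading comes with each control period).
- camera(name): name is "scene" or "side" or "wrist"; returns (picture, depth): 480x640x3 uint8, red, green, blue; 480x640 float32, m along the optical axis (not along the pixel's ray), 0 where there is no reading.
- camera_params(name): a dict with "mtx" (3x3 intrinsics, pixels), "k1" (the pictures are not rectified: a ray, as slopes to the right and down, at radius r is drawn at 1 + k1 r^2 times it, then the intrinsics apply), "rvec" (rotation vector, rad) and "tvec" (3), from world to camera coordinates, as OpenCV has them. Camera axes: x right, y down, z forward; pixel columns grow to the right and rows downward; lengths in m; the calibration is good to about 2 mm. A picture is of the moment at which its call begins: read the wrist's pose just before it. camera_params takes no time and is no camera call; for the wrist camera it gives the pose at the moment of the call.
- bot.job_done(): hands the job in; it is judged then, once.
The state is a dict: "time": time; "q": joint angles; "qd": joint speeds; "joint_efforts": joint torques, N m; "ee_pos": TCP position; "tcp_rot": TCP orientation; "wrist_force": force on the tool from outside, world axes, zero at the start; "torque": the same for the moment, N m; "opening": finger opening in m; "grasp_force": force on a finger pad.
Only numpy, scipy, OpenCV 4.12 (cv2) and the standard library are available. Lean on these libraries where they do the work, as an engineer would, in place of code of your own. Each camera call takes 0.05 s, during which the arm holds its last target. There are 200 camera calls.

## Working session

There is one attempt and no reset: what is moved stays moved. The work goes in short steps, Python scripts to look and compute and a tool call to move; the robot and the scene stay as the last step left them, time stands still between calls to the robot, and variables do not carry over. Pictures are saved under pics/ and viewed, at most 10 in all, crops included, and the job is handed in when it is done.

Besides the shell and the picture viewer there is one more tool, called as name([rows], argument=value, ...), one row to a line, values as JSON. apply_moves: Moves the arm, as the interface text tells. Its arguments: {"type":"object","properties":{"motion":{"type":"array","items":{"type":"object","properties":{"jaw":{"type":"number"},"xyz":{"type":"array","items":{"type":"number"}},"twist":{"type":"number"}}}},"grip_force":{"type":"number"}},"required":["motion"]}

```bash
ls; mkdir -p pics; python3 - <<'E'
from workcell import sensors,camera,camera_params,bot
import cv2,numpy as np
print(sensors.get_obs(),bot.tcp_to_tips)
for n in("scene","side"):
    im,d=camera(n);cv2.imwrite(f"pics/{n}0.png",im[:,:,::-1]);np.savez(f"{n}0.npz",im=im,d=d)
    p=camera_params(n);print(n,p)
E
```

```text
pics
{'time': 0.0, 'q': array([-2.56304442e-04,  5.01041269e+00,  1.00343820e+01,  9.50982650e+01,
       -9.00652385e-04,  8.99996413e+01]), 'qd': array([ 0.02527782, -0.03814553,  0.01556134, -0.02832948, -0.06593821,
        0.05188965]), 'joint_efforts': array([ 7.68234549e-04, -5.20392072e+01,  4.64802504e+01,  1.63646933e-02,
        2.23589603e-05, -6.77332673e-05]), 'ee_pos': array([ 5.49801034e-01, -6.67224165e-06,  2.47588993e-01]), 'tcp_rot': array([-1.79925704e+02,  9.00186520e-04,  9.00001035e+01]), 'wrist_force': array([-0.29475169, -0.23087732, -0.17778994]), 'torque': array([-0.0261226 , -0.00804523,  0.03398957]), 'grasp_force': 0.0, 'opening': 0.08513967167833436} 0.017
scene {'mtx': array([[554.01464031,   0.        , 317.71768455],
       [  0.        , 554.01464031, 235.91718364],
       [  0.        ,   0.        ,   1.        ]]), 'k1': -0.10067035756040628, 'rvec': array([ 2.1788324 ,  0.9762133 , -0.39808137]), 'tvec': array([-0.39594457, -0.22778447,  1.80018511])}
side {'mtx': array([[600.23997588,   0.        , 334.08664468],
       [  0.        , 600.23997588, 246.23975302],
       [  0.        ,   0.        ,   1.        ]]), 'k1': -0.03518164716715933, 'rvec': array([ 2.31233103, -0.64420411,  0.25310899]), 'tvec': array([-0.48774222,  0.32244309,  1.18257205])}
```

View pics/scene0.png

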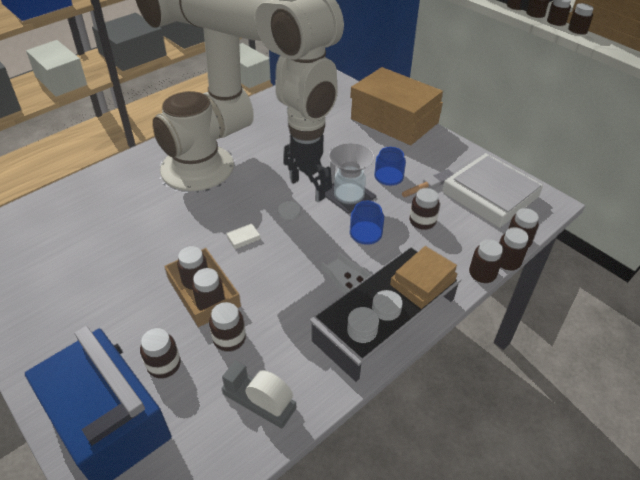

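View pics/side0.png

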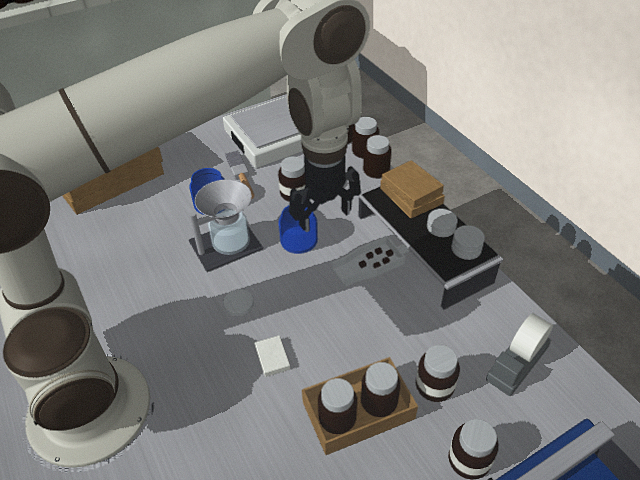

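The side view shows the tray at about (370,262) with its lumps at (377,258), and its rear is under the dark shelf. The funnel is at (223,197) over the clear jar at (230,235). The blue jars at (207,185) and (298,230) are look-alikes. The lid is at (238,302) and the tag pad at (272,355). Next I'll turn the depth into a top-down map.

```bash
cat > h.py <<'E'
import numpy as np,cv2
from workcell import sensors,camera,camera_params,bot
def ray(p,uv):
    n=cv2.undistortPoints(np.float64(uv).reshape(-1,1,2),p["mtx"],np.array([p["k1"],0,0,0.])).reshape(-1,2)
    R=cv2.Rodrigues(p["rvec"])[0]; c=-R.T@p["tvec"]
    return c,np.c_[n,np.ones(len(n))]@R     # world dirs with unit optical depth
def onplane(p,uv,z):
    c,d=ray(p,uv); return c+d*((z-c[2])/d[:,2])[:,None]
def cloud(p,d):
    v,u=np.mgrid[:480,:640]; c,r=ray(p,np.c_[u.ravel(),v.ravel()])
    P=c+r*d.reshape(-1,1); P[d.ravel()==0]=np.nan
    return P.reshape(480,640,3)
def proj(p,X):
    return cv2.projectPoints(np.float64(X).reshape(-1,1,3),p["rvec"],p["tvec"],p["mtx"],np.array([p["k1"],0,0,0.]))[0].reshape(-1,2)
E
python3 - <<'E'
from h import *
# top-down composite 1px=1mm*0.8 ; x up 0.2..0.95, y left .45..-.45
H=np.zeros((600,800,3),np.uint8);Z=np.full((600,800),-1.)
for n in("scene","side"):
    f=np.load(n+"0.npz");p=camera_params(n);P=cloud(p,f["d"]).reshape(-1,3);C=f["im"].reshape(-1,3)
    ok=np.isfinite(P).all(1)&(P[:,2]<.2)&(P[:,2]>-.02);P=P[ok];C=C[ok]
    r=np.int32((.95-P[:,0])/.00125);c=np.int32((.5-P[:,1])/.00125)
    ok=(r>=0)&(r<600)&(c>=0)&(c<800);r,c,P,C=r[ok],c[ok],P[ok],C[ok]
    o=np.argsort(P[:,2])
    for i in o:
        for dr in(0,1):
            for dc in(0,1):
                a,b=min(r[i]+dr,599),min(c[i]+dc,799)
                if P[i,2]>Z[a,b]-.002: Z[a,b]=P[i,2];H[a,b]=C[i]
for k in range(0,800,80): H[::6,k]=(0,255,0)
for k in range(40,600,80): H[k,::6]=(0,255,0)
cv2.imwrite("pics/top.png",H[:,:,::-1])
f=np.load("side0.npz");p=camera_params("side");P=cloud(p,f["d"])
for u,v in[(223,182),(223,210),(200,195),(247,195),(370,262),(330,275),(335,278),(388,265),(400,225),(405,215),(280,260)]:print(u,v,P[v,u].round(4))
E
```

```text
223 182 [0.4561 0.323  0.1492]
223 210 [0.4397 0.3099 0.0765]
200 195 [0.3921 0.3106 0.147 ]
247 195 [0.4899 0.2644 0.1369]
370 262 [0.6916 0.035  0.0031]
330 275 [ 0.5907  0.0539 -0.0028]
335 278 [ 0.5953  0.0385 -0.0011]
388 265 [ 0.7133 -0.0078  0.0208]
400 225 [0.771  0.0338 0.0886]
405 215 [0.8026 0.0572 0.0863]
280 260 [0.5096 0.1539 0.002 ]
```

View pics/top.png

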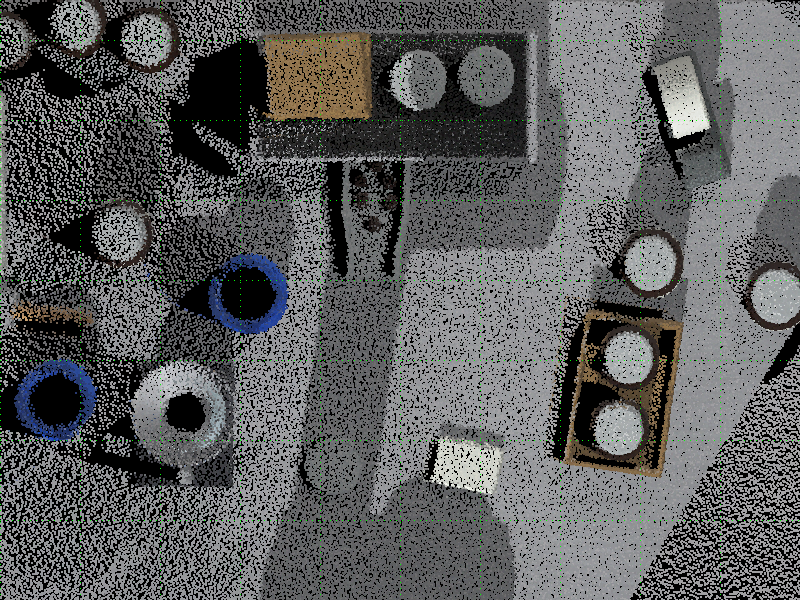

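The top map (1.25 mm/px, x = .95−r·.00125, y = .5−c·.00125) shows:
- **Shelf:** front edge at about row 160.
- **Tray:** spout tip at about (367,272).
- **Funnel:** at about (182,412), with its post at (185,475), so the stand's x runs along world +x.
- **Lid and tag pad:** lid at (325,465), tag pad at (466,465).

Jar candidates in the side view are blue (207,185), blue (298,230) and clear (230,235). The clear one fits, since it stands on the base plate under the funnel. I'll confirm that in a crop, together with a wrist view.

```bash
python3 - <<'E'
from h import *
im,d=camera("wrist");p=camera_params("wrist");np.savez("w0.npz",im=im,d=d,**p)
f=np.load("side0.npz")["im"]
a=cv2.resize(f[160:320,170:420],None,fx=3.0,fy=3.0,interpolation=cv2.INTER_CUBIC)[:, :, ::-1]
cv2.imwrite("pics/crop.png",a);cv2.imwrite("pics/w0.png",im[:,:,::-1])
for n in("side","scene"):
    g=np.load(n+"0.npz");P=cloud(camera_params(n),g["d"]).reshape(-1,3)
    # funnel rim
    m=(np.hypot(P[:,0]-.435,P[:,1]-.272)<.08)&(P[:,2]>.143)&(P[:,2]<.165)
    q=np.float32(P[m][:,:2]);(c,r)=cv2.minEnclosingCircle(q);print(n,"rim",m.sum(),c,r,P[m][:,2].max())
    m=(abs(P[:,2]-.084)<.006)&(P[:,0]>.7)&(P[:,0]<.8)&(abs(P[:,1])<.16)
    q=P[m]
    xs=[(y,q[abs(q[:,1]-y)<.02][:,0].min()) for y in(-.1,-.04,.04,.1) if (abs(q[:,1]-y)<.02).any()];print("shelf",xs)
    m=(P[:,2]>.017)&(P[:,2]<.032)&(P[:,0]>.58)&(P[:,0]<.745)&(P[:,1]>-.03)&(P[:,1]<.11)
    q=P[m];print("tray minx",np.percentile(q[:,0],[0,1,3]) if len(q) else 0,len(q))
    for x in(.62,.64,.66,.70,.73):
        s=q[abs(q[:,0]-x)<.006]
        if len(s):print(x,s[:,1].min().round(4),s[:,1].max().round(4))
E
```

```text
side rim 458 (0.431806355714798, 0.27103927731513977) 0.06897430121898651 0.15601373388566753
shelf [(-0.1, np.float64(0.7470054180125026)), (-0.04, np.float64(0.748770399996893)), (0.04, np.float64(0.748691033592659)), (0.1, np.float64(0.7477872560343314))]
tray minx [0.60116241 0.60322665 0.60620303] 402
0.62 0.0018 0.0659
0.64 -0.0026 0.0657
0.66 -0.0056 0.0668
0.7 -0.0112 0.0727
0.73 -0.011 0.0711
scene rim 263 (0.4370698630809784, 0.26791900396347046) 0.06985590606927872 0.15509312050907786
shelf [(-0.1, np.float64(0.7511148572025019)), (-0.04, np.float64(0.7510543792805464)), (0.04, np.float64(0.7515772552987056)), (0.1, np.float64(0.7508225611156316))]
tray minx [0.60216783 0.60535973 0.60820684] 268
0.62 0.0022 0.0667
0.64 -0.0004 0.0629
0.66 -0.0051 0.0683
0.7 -0.0091 0.0712
```

View pics/crop.png

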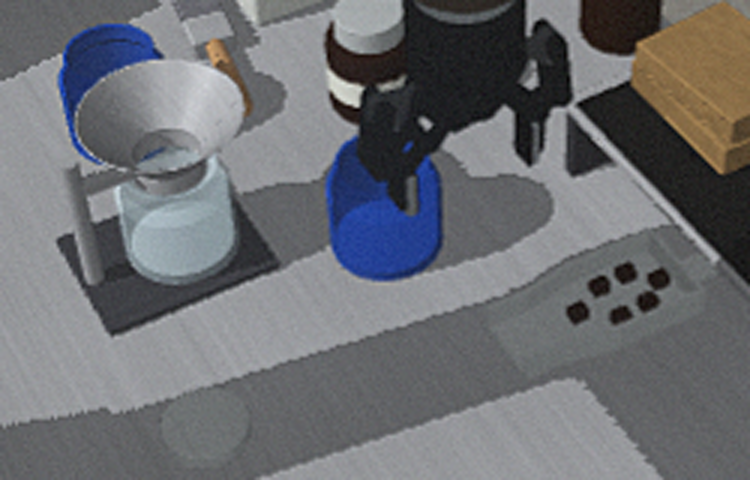

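View pics/w0.png

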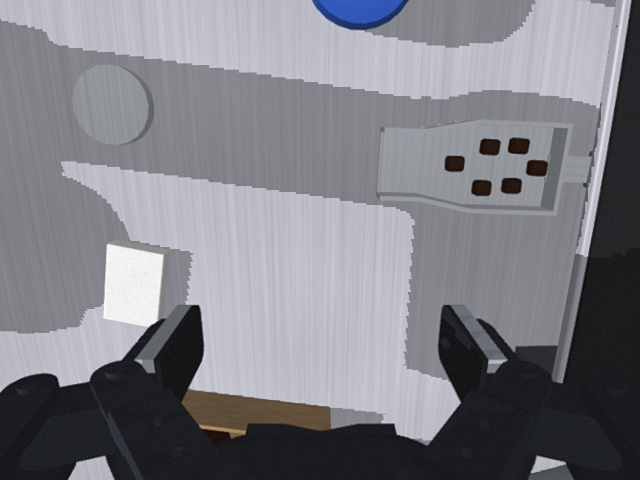

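The crop shows that the clear jar under the funnel (crop 180,230) is the one meant, and the two blue ones are not. In the wrist view the tray's spout tip corners are at (381,128) and (378,196), and the pan's rear corners at (572,123) and (556,213). The foremost lump is at (455,163), the lid at (112,105) and the tag pad at (135,284).

```bash
python3 - <<'E'
from h import *
p=dict(np.load("w0.npz"));
A=onplane(p,[(381,128),(378,196),(572,123),(556,213)],.026);print(A.round(4))
a=A[:2].mean(0);b=A[2:].mean(0);print(a,b,np.degrees(np.arctan2(*(b-a)[[1,0]])),np.linalg.norm((b-a)[:2]))
print(onplane(p,[(444,163)],.016),onplane(p,[(112,105)],.014),onplane(p,[(110,243),(164,250),(104,320),(157,326)],.018))
E
```

```text
[[ 0.599   0.0665  0.026 ]
 [ 0.5986  0.0091  0.026 ]
 [ 0.7605  0.0719  0.026 ]
 [ 0.7587 -0.0058  0.026 ]]
[0.59877569 0.03781572 0.026     ] [0.75961913 0.03305627 0.026     ] -1.6949193009317904 0.1609138368738447
[[0.6570894  0.03678371 0.016     ]] [[0.36957896 0.08655512 0.014     ]] [[ 0.35256261 -0.03595265  0.018     ]
 [ 0.4028203  -0.04276066  0.018     ]
 [ 0.33434676 -0.11549526  0.018     ]
 [ 0.38686354 -0.12163727  0.018     ]]
```

apply_moves([
  {"xyz":[10,20,20],"twist":-0.18,"jaw":1},
  {"xyz":[20,40,50],"twist":-0.36,"jaw":1},
  {"xyz":[30,60,80],"twist":-0.54,"jaw":1},
  {"xyz":[37,67,110],"twist":-0.72,"jaw":1},
  {"xyz":[37,67,130],"twist":-0.9,"jaw":1},
], grip_force=50)

```text
time: 0.78
ee_pos: [0.6167, 0.0375, 0.1159]
tcp_rot: [-179.9, -0.1, 141.9]
wrist_force: [0.4, 0.8, 0.4]
opening: 0.0855
grasp_force: 0.0
```

apply_moves([
  {"xyz":[0,0,10],"twist":-0.17,"jaw":1},
  {"xyz":[0,0,20],"twist":-0.34,"jaw":1},
  {"xyz":[0,0,30],"twist":-0.51,"jaw":1},
  {"xyz":[0,0,40],"twist":-0.64,"jaw":1},
  {"xyz":[0,0,40],"twist":-0.64,"jaw":1},
])

```text
time: 1.4
ee_pos: [0.6163, 0.0369, 0.0772]
tcp_rot: [-180.0, -0.1, 178.2]
wrist_force: [0.6, -0.4, 1.1]
opening: 0.0853
grasp_force: 0.0
```

apply_moves([
  {"xyz":[0,0,20],"jaw":1},
  {"xyz":[0,0,40],"jaw":1},
  {"xyz":[0,0,53],"jaw":1},
  {"xyz":[0,0,56],"jaw":1},
  {"xyz":[0,0,56],"jaw":0.6},
])

```text
validation failed for argument at $.mo...
```

apply_moves([
  {"jaw":0.5},
  {"jaw":0.4},
  {"jaw":0.3},
  {"jaw":0.2},
  {"jaw":0},
], grip_force=50)

```text
validation failed for argument at $.mo...
```

apply_moves([
  {"xyz":[0,0,20],"twist":0,"jaw":1},
  {"xyz":[0,0,40],"twist":0,"jaw":1},
  {"xyz":[0,0,53],"twist":0,"jaw":1},
  {"xyz":[0,0,56],"twist":0,"jaw":1},
  {"xyz":[0,0,56],"twist":0,"jaw":0.7},
])

```text
time: 2.02
ee_pos: [0.617, 0.037, 0.0223]
tcp_rot: [-180.0, 0.0, 178.2]
wrist_force: [-0.3, -0.3, 0.0]
opening: 0.0728
grasp_force: 0.0
```

apply_moves([
  {"xyz":[0,0,0],"twist":0,"jaw":0.6},
  {"xyz":[0,0,0],"twist":0,"jaw":0.5},
  {"xyz":[0,0,0],"twist":0,"jaw":0.4},
  {"xyz":[0,0,0],"twist":0,"jaw":0.2},
  {"xyz":[0,0,0],"twist":0,"jaw":0},
], grip_force=50)

```text
time: 2.65
ee_pos: [0.6175, 0.0368, 0.0233]
tcp_rot: [-180.0, 0.1, 178.2]
wrist_force: [-1.4, -1.2, 5.6]
opening: 0.0608
grasp_force: 54.8
```

apply_moves([
  {"xyz":[5,0,-1],"twist":0,"jaw":0},
  {"xyz":[15,0,-1],"twist":0,"jaw":0},
  {"xyz":[30,0,-1],"twist":0,"jaw":0},
  {"xyz":[45,0,-1],"twist":0,"jaw":0},
  {"xyz":[60,0,-1],"twist":0,"jaw":0},
])

```text
time: 3.28
ee_pos: [0.5562, 0.0389, 0.0233]
tcp_rot: [180.0, 0.0, 178.2]
wrist_force: [3.5, 1.0, 0.9]
opening: 0.0612
grasp_force: 54.7
```

apply_moves([
  {"xyz":[15,0,0],"twist":0,"jaw":0},
  {"xyz":[30,0,0],"twist":0,"jaw":0},
  {"xyz":[45,0,0],"twist":0,"jaw":0},
  {"xyz":[55,0,0],"twist":0,"jaw":0},
  {"xyz":[60,0,0],"twist":0,"jaw":0},
])

```text
time: 3.9
ee_pos: [0.4965, 0.0407, 0.0234]
tcp_rot: [180.0, 0.0, 178.2]
wrist_force: [2.3, -0.5, -1.0]
opening: 0.0609
grasp_force: 54.5
```

apply_moves([
  {"xyz":[0,5,0],"twist":0.06,"jaw":0},
  {"xyz":[0,15,0],"twist":0.2,"jaw":0},
  {"xyz":[0,25,0],"twist":0.34,"jaw":0},
  {"xyz":[0,35,0],"twist":0.48,"jaw":0},
  {"xyz":[0,40,0],"twist":0.62,"jaw":0},
])

```text
time: 4.53
ee_pos: [0.4985, 0.0812, 0.0233]
tcp_rot: [180.0, 0.0, 142.5]
wrist_force: [2.4, 0.5, -0.4]
opening: 0.0608
grasp_force: 54.6
```

apply_moves([
  {"xyz":[0,0,0],"twist":0.14,"jaw":0},
  {"xyz":[0,0,0],"twist":0.28,"jaw":0},
  {"xyz":[0,0,0],"twist":0.42,"jaw":0},
  {"xyz":[0,0,0],"twist":0.56,"jaw":0},
  {"xyz":[0,0,0],"twist":0.7,"jaw":0},
])

```text
time: 5.15
ee_pos: [0.4985, 0.0807, 0.0234]
tcp_rot: [180.0, 0.0, 102.4]
wrist_force: [2.5, -0.4, 0.8]
opening: 0.061
grasp_force: 54.6
```

apply_moves([
  {"xyz":[0,0,0],"twist":0.12,"jaw":0},
  {"xyz":[0,0,0],"twist":0.2,"jaw":0},
  {"xyz":[0,0,0],"twist":0.22,"jaw":0},
  {"xyz":[0,0,0.5],"twist":0.22,"jaw":0},
  {"xyz":[0,0,1],"twist":0.22,"jaw":0},
])

```text
time: 5.78
ee_pos: [0.4985, 0.0806, 0.0233]
tcp_rot: [180.0, -0.0, 90.0]
wrist_force: [-2.3, -1.3, 14.0]
opening: 0.0608
grasp_force: 56.1
```

apply_moves([
  {"xyz":[0,0,-1],"twist":0,"jaw":0.5},
  {"xyz":[0,0,-1],"twist":0,"jaw":0.8},
  {"xyz":[0,0,-1],"twist":0,"jaw":1},
  {"xyz":[0,0,-1],"twist":0,"jaw":1},
  {"xyz":[0,0,-10],"twist":0,"jaw":1},
])

```text
time: 6.4
ee_pos: [0.4978, 0.0806, 0.0319]
tcp_rot: [-179.9, 0.0, 90.0]
wrist_force: [0.6, -0.3, 0.4]
opening: 0.0852
grasp_force: 0.0
```

apply_moves([
  {"xyz":[0,0,-30],"twist":0,"jaw":1},
  {"xyz":[0,0,-70],"twist":0,"jaw":1},
  {"xyz":[-40,0,-120],"twist":0,"jaw":1},
  {"xyz":[-90,0,-180],"twist":0,"jaw":1},
  {"xyz":[-120,0,-200],"twist":0,"jaw":1},
])

```text
time: 7.02
ee_pos: [0.4984, -0.0404, 0.2355]
tcp_rot: [179.8, 0.0, 90.0]
wrist_force: [1.0, -0.6, -0.3]
opening: 0.0855
grasp_force: 0.0
```

```bash
python3 - <<'E'
from h import *
im,d=camera("wrist");p=camera_params("wrist");np.savez("w1.npz",im=im,d=d,**p);cv2.imwrite("pics/w1.png",im[:,:,::-1]);print(sensors.get_obs()["ee_pos"])
E
```

```text
[ 0.49901666 -0.04401034  0.23918128]
```

View pics/w1.png

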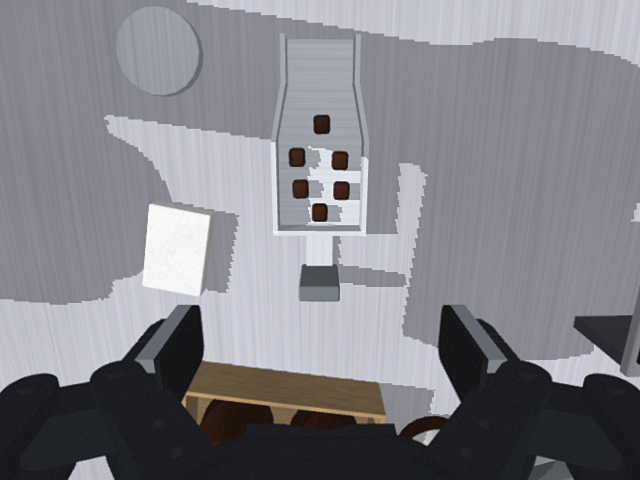

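The tray stands clear of the shelf, with all six lumps in the pan. The grip block's top is at about (300–340, 265–283).

```bash
python3 - <<'E'
from h import *
f=dict(np.load("w1.npz"))
print(onplane(f,[(302,265),(337,265),(300,280),(340,280)],.056).round(4))
print(onplane(f,[(299,300),(340,300)],.0).round(4))
A=onplane(f,[(284,36),(357,36),(273,236),(366,236)],.026);print(A.round(4))
P=cloud(f,f["d"]);
for v in(262,268,274,279,284,290,296):print(v,P[v,320].round(4))
print(-cv2.Rodrigues(f["rvec"])[0].T@f["tvec"])
g=np.load("side0.npz");print(sensors.get_obs()["q"].round(1))
E
```

```text
[[ 0.4841 -0.085   0.056 ]
 [ 0.5125 -0.0851  0.056 ]
 [ 0.4822 -0.0981  0.056 ]
 [ 0.5151 -0.0983  0.056 ]]
[[ 0.4782 -0.1422  0.    ]
 [ 0.5187 -0.1424  0.    ]]
[[ 0.4716  0.0909  0.026 ]
 [ 0.5278  0.0909  0.026 ]
 [ 0.4579 -0.069   0.026 ]
 [ 0.5392 -0.0693  0.026 ]]
262 [ 0.499  -0.0992  0.0093]
268 [ 0.4989 -0.1026  0.0161]
274 [ 0.4988 -0.1025  0.0314]
279 [ 0.4987 -0.1029  0.0421]
284 [ 0.4987 -0.1028  0.0533]
290 [ 0.4986 -0.1061  0.0583]
296 [ 0.4986 -0.1114  0.0585]
[0.49689871 0.02733967 0.363534  ]
[-5.  -2.3  1.6 93.5 -0.1 85.1]
```

apply_moves([
  {"xyz":[-25,0,40],"twist":0,"jaw":1},
  {"xyz":[-50,0,80],"twist":0,"jaw":1},
  {"xyz":[-66,0,110],"twist":0,"jaw":1},
  {"xyz":[-66,0,130],"twist":0,"jaw":1},
  {"xyz":[-66,0,130],"twist":0,"jaw":1},
])

```text
time: 7.7
ee_pos: [0.4974, -0.1053, 0.1014]
tcp_rot: [-179.9, -0.0, 90.0]
wrist_force: [-0.9, 0.6, 0.5]
opening: 0.0856
grasp_force: 0.0
```

apply_moves([
  {"xyz":[-5,1,20],"twist":0,"jaw":1},
  {"xyz":[-5,1,40],"twist":0,"jaw":1},
  {"xyz":[-5,1,60],"twist":0,"jaw":1},
  {"xyz":[-5,1,64],"twist":0,"jaw":0.6},
  {"xyz":[-5,1,64],"twist":0,"jaw":0.3},
])

```text
time: 8.32
ee_pos: [0.4998, -0.1103, 0.0394]
tcp_rot: [179.9, 0.0, 90.0]
wrist_force: [-0.0, -0.3, -0.2]
opening: 0.0557
grasp_force: 0.0
```

apply_moves([
  {"xyz":[0,0,0],"twist":0,"jaw":0.1},
  {"xyz":[0,0,0],"twist":0,"jaw":-0.1},
  {"xyz":[0,0,0],"twist":0,"jaw":-0.3},
  {"xyz":[0,0,0],"twist":0,"jaw":-0.5},
  {"xyz":[0,0,0],"twist":0,"jaw":-0.6},
], grip_force=110)

```text
time: 8.95
ee_pos: [0.4995, -0.1104, 0.0393]
tcp_rot: [180.0, 0.0, 90.0]
wrist_force: [-1.1, 0.2, 7.5]
opening: 0.0322
grasp_force: 109.0
```

apply_moves([
  {"xyz":[0,0,-2],"twist":0,"jaw":-0.6},
  {"xyz":[0,0,-6],"twist":0,"jaw":-0.6},
  {"xyz":[0,0,-10],"twist":0,"jaw":-0.6},
  {"xyz":[0,0,-15],"twist":0,"jaw":-0.6},
  {"xyz":[0,0,-15],"twist":0,"jaw":-0.6},
])

```text
time: 9.57
ee_pos: [0.4996, -0.1104, 0.0538]
tcp_rot: [180.0, 0.0, 90.0]
wrist_force: [0.6, 0.0, -3.7]
opening: 0.0326
grasp_force: 109.3
```

```bash
cat > tilt.py <<'E'
from h import *
import sys
s=sensors.get_obs();im,d=camera("wrist");f=camera_params("wrist")
np.savez("last.npz",im=im,d=d,**f)
P=cloud(f,d);e=s["ee_pos"];print("t",s["time"],"ee",e.round(4),"F",s["wrist_force"].round(1),"open",s["opening"].round(4))
yaw=np.radians(s["tcp_rot"][2]);ux=np.array([np.cos(yaw),np.sin(yaw)]);uy=np.array([-ux[1],ux[0]])
D=P-e;a=D[...,:2]@ux;b=D[...,:2]@uy
# tray floor along centre strip (ahead of gripper along tool x), exclude dark lumps
m=(abs(b)<.022)&(a>.06)&(a<.215)&(im.max(2)>75)&(D[...,2]>-.25)
q=np.c_[a[m],P[...,2][m]]
for lo in np.arange(.05,.215,.015):
    k=q[(q[:,0]>=lo)&(q[:,0]<lo+.015)]
    if len(k):print("a=%.3f z=%.4f n=%d"%(lo+.0075,np.median(k[:,1]),len(k)))
hs=(im.max(2)<75)&(abs(b)<.04)&(a>.04)&(a<.21)&(P[...,2]>e[2]-.2)
n,l,st,c=cv2.connectedComponentsWithStats(hs.astype(np.uint8));print([(c[i].round().tolist(),int(st[i,4])) for i in range(1,n) if st[i,4]>60])
E
python3 tilt.py
```

```text
Traceback (most recent call last):
  File "tilt.py", line 5, in <module>
    P=cloud(f,d);e=s["ee_pos"];print("t",s["time"],"ee",e.round(4),"F",s["wrist_force"].round(1),"open",s["opening"].round(4))
                                                                                                        ^^^^^^^^^^^^^^^^^^
AttributeError: 'float' object has no attribute 'round'
```

```bash
sed -i 's/s\["opening"\].round(4)/round(s["opening"],4)/' tilt.py; python3 tilt.py
```

```text
t 9.625 ee [ 0.4994 -0.1104  0.0535] F [-0.4 -0.  -5. ] open 0.0324
a=0.058 z=0.0166 n=972
a=0.073 z=0.0165 n=3465
a=0.087 z=0.0164 n=2949
a=0.103 z=0.0164 n=4137
a=0.117 z=0.0163 n=809
[([262.0, 13.0], 1134), ([367.0, 17.0], 1390), ([272.0, 84.0], 1739), ([371.0, 87.0], 1709), ([320.0, 144.0], 1506)]
```

Level and firmly held at 110 N. Next I raise it and carry it to the funnel.

apply_moves([
  {"xyz":[0,0,-8],"twist":0,"jaw":-0.6},
  {"xyz":[0,0,-24],"twist":0,"jaw":-0.6},
  {"xyz":[0,0,-44],"twist":0,"jaw":-0.6},
  {"xyz":[0,-5,-64],"twist":0,"jaw":-0.6},
  {"xyz":[0,-15,-84],"twist":0,"jaw":-0.6},
])

```text
time: 10.3
ee_pos: [0.4845, -0.1104, 0.1392]
tcp_rot: [179.9, 0.0, 90.0]
wrist_force: [0.6, -0.6, -3.6]
opening: 0.0326
grasp_force: 109.5
```

apply_moves([
  {"xyz":[5,-10,-20],"twist":0,"jaw":-0.6},
  {"xyz":[15,-20,-40],"twist":0,"jaw":-0.6},
  {"xyz":[28,-30,-60],"twist":0,"jaw":-0.6},
  {"xyz":[42,-40,-76],"twist":0,"jaw":-0.6},
  {"xyz":[57,-50,-84],"twist":0,"jaw":-0.6},
])

```text
time: 10.92
ee_pos: [0.434, -0.0526, 0.2227]
tcp_rot: [179.9, 0.0, 90.0]
wrist_force: [0.2, 0.1, -5.0]
opening: 0.0325
grasp_force: 109.6
```

apply_moves([
  {"xyz":[15,0,0],"twist":0,"jaw":-0.6},
  {"xyz":[29,0,0],"twist":0,"jaw":-0.6},
  {"xyz":[41,0,0],"twist":0,"jaw":-0.6},
  {"xyz":[50,0,0],"twist":0,"jaw":-0.6},
  {"xyz":[55,0,0],"twist":0,"jaw":-0.6},
])

```text
time: 11.55
ee_pos: [0.4343, 0.0022, 0.221]
tcp_rot: [-180.0, 0.0, 90.0]
wrist_force: [0.2, -0.7, -3.6]
opening: 0.0325
grasp_force: 109.6
```

```bash
python3 tilt.py; python3 -c "
import numpy as np,cv2;cv2.imwrite('pics/w2.png',np.load('last.npz')['im'][:,:,::-1])"
```

```text
t 11.55 ee [0.4343 0.0022 0.221 ] F [ 0.2 -0.7 -3.6] open 0.0325
a=0.058 z=0.1844 n=973
a=0.073 z=0.1844 n=3461
a=0.087 z=0.1843 n=2925
a=0.103 z=0.1843 n=4177
a=0.117 z=0.1842 n=828
[([261.0, 13.0], 1120), ([366.0, 17.0], 1371), ([272.0, 84.0], 1713), ([371.0, 87.0], 1705), ([319.0, 144.0], 1515)]
```

View pics/w2.png

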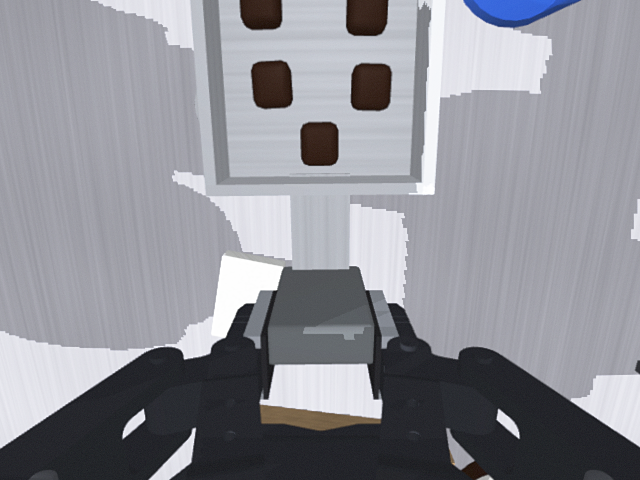

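The tray is level and the lumps haven't shifted. Next I put the spout over the funnel's near rim.

apply_moves([
  {"xyz":[5,0,0],"twist":0,"jaw":-0.6},
  {"xyz":[18,0,4],"twist":0,"jaw":-0.6},
  {"xyz":[32,0,10],"twist":0,"jaw":-0.6},
  {"xyz":[45,0,16],"twist":0,"jaw":-0.6},
  {"xyz":[52,0,21],"twist":0,"jaw":-0.6},
])

```text
time: 12.22
ee_pos: [0.4341, 0.0547, 0.1997]
tcp_rot: [-180.0, -0.0, 90.1]
wrist_force: [0.2, 0.7, -3.8]
opening: 0.0322
grasp_force: 109.6
```

```bash
python3 - <<'E'
from h import *
print(sensors.get_obs()["ee_pos"].round(4))
for n in("side","scene"):
    im,d=camera(n);p=camera_params(n);np.savez(n+"1.npz",im=im,d=d)
    P=cloud(p,d).reshape(-1,3)
    m=(P[:,2]>.145)&(P[:,2]<.22)&(abs(P[:,0]-.434)<.045)&(P[:,1]>.05)&(P[:,1]<.34);q=P[m]
    for y in np.arange(.06,.34,.02):
        s=q[abs(q[:,1]-y)<.004]
        if len(s):print(n,round(y,3),"x",s[:,0].min().round(3),s[:,0].max().round(3),"z",np.percentile(s[:,2],[2,50,98]).round(4),len(s))
    if n=="side":cv2.imwrite("pics/s1.png",cv2.resize(im[100:280,140:380],None,fx=3,fy=3,interpolation=cv2.INTER_CUBIC)[:,:,::-1])
E
```

```text
[0.4341 0.0547 0.1997]
side 0.06 x 0.404 0.453 z [0.1634 0.2148 0.219 ] 45
side 0.1 x 0.393 0.467 z [0.1593 0.1777 0.1883] 103
side 0.12 x 0.393 0.471 z [0.1625 0.1806 0.1863] 17
side 0.14 x 0.391 0.433 z [0.1605 0.1703 0.1871] 25
side 0.16 x 0.392 0.438 z [0.1589 0.1644 0.1858] 23
side 0.18 x 0.392 0.433 z [0.1631 0.1754 0.1872] 16
side 0.2 x 0.396 0.439 z [0.1598 0.1641 0.1861] 40
side 0.22 x 0.39 0.451 z [0.1499 0.1622 0.1852] 54
side 0.24 x 0.401 0.456 z [0.159  0.1625 0.1851] 52
side 0.26 x 0.401 0.462 z [0.1589 0.1626 0.1854] 36
side 0.32 x 0.39 0.477 z [0.1454 0.1478 0.1532] 43
side 0.34 x 0.421 0.439 z [0.1474 0.1493 0.1504] 5
scene 0.06 x 0.417 0.465 z [0.1616 0.1906 0.2189] 29
scene 0.08 x 0.441 0.447 z [0.1589 0.1641 0.1648] 7
scene 0.1 x 0.399 0.476 z [0.1601 0.1711 0.1859] 98
scene 0.12 x 0.424 0.477 z [0.1613 0.1733 0.1884] 27
scene 0.14 x 0.412 0.478 z [0.1584 0.1699 0.1826] 47
scene 0.16 x 0.395 0.479 z [0.1581 0.1695 0.1838] 80
scene 0.18 x 0.394 0.476 z [0.1587 0.1649 0.1846] 59
scene 0.2 x 0.395 0.472 z [0.1594 0.1668 0.1855] 54
scene 0.22 x 0.403 0.478 z [0.1491 0.164  0.1857] 63
scene 0.24 x 0.402 0.468 z [0.1576 0.1641 0.1869] 54
scene 0.26 x 0.402 0.467 z [0.1554 0.1618 0.181 ] 26
scene 0.3 x 0.391 0.391 z [0.1473 0.1473 0.1473] 1
scene 0.32 x 0.395 0.474 z [0.1459 0.1485 0.1527] 21
scene 0.34 x 0.438 0.438 z [0.1481 0.1481 0.1481] 1
```

View pics/s1.png

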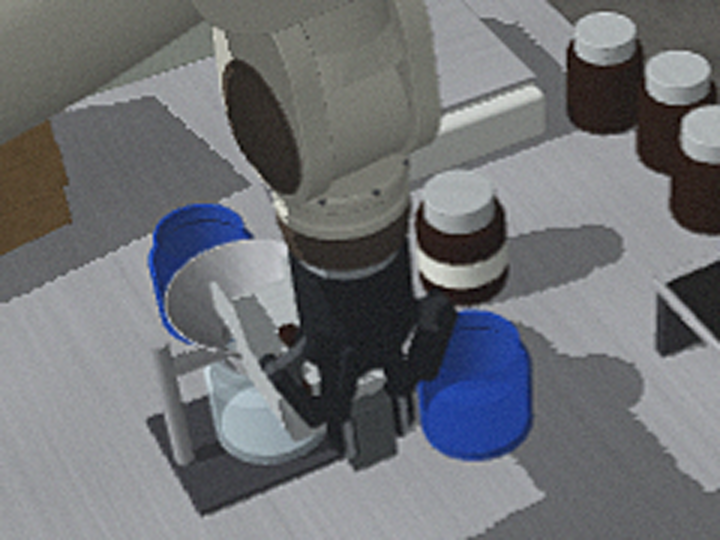

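The tray is level with its spout tip inside the funnel mouth at y≈0.26 and its underside about 7 mm above the rim. I'll lower it and then relax the grip.

apply_moves([
  {"xyz":[0,0,2],"twist":0,"jaw":-0.6},
  {"xyz":[0,0,4],"twist":0,"jaw":-0.6},
  {"xyz":[0,0,5],"twist":0,"jaw":-0.6},
  {"xyz":[0,0,6],"twist":0,"jaw":-0.6},
  {"xyz":[0,0,6],"twist":0,"jaw":-0.6},
])

```text
time: 12.95
ee_pos: [0.4343, 0.0536, 0.1943]
tcp_rot: [-180.0, -0.0, 90.0]
wrist_force: [0.6, 0.1, -4.4]
opening: 0.0323
grasp_force: 109.6
```

apply_moves([
  {"xyz":[0,0,0],"twist":0,"jaw":-0.6},
  {"xyz":[0,0,0],"twist":0,"jaw":-0.6},
  {"xyz":[0,0,0],"twist":0,"jaw":-0.6},
], grip_force=20)

```text
time: 13.32
ee_pos: [0.4343, 0.0537, 0.1943]
tcp_rot: [180.0, 0.0, 90.0]
wrist_force: [0.3, -0.3, -4.4]
opening: 0.0326
grasp_force: 109.6
```

```bash
python3 tilt.py
```

```text
t 13.325 ee [0.4343 0.0537 0.1943] F [ 0.3 -0.3 -4.4] open 0.0326
a=0.058 z=0.1576 n=973
a=0.073 z=0.1576 n=3600
a=0.087 z=0.1576 n=3326
a=0.103 z=0.1575 n=4219
a=0.117 z=0.1573 n=804
[([261.0, 14.0], 1091), ([367.0, 18.0], 1199), ([272.0, 86.0], 1443), ([372.0, 88.0], 1420), ([320.0, 145.0], 1334)]
```

apply_moves([
  {"xyz":[0,0,1],"twist":0,"jaw":-0.5},
  {"xyz":[0,0,1],"twist":0,"jaw":-0.4},
  {"xyz":[0,0,1],"twist":0,"jaw":-0.4},
], grip_force=20)

```text
time: 13.75
ee_pos: [0.4343, 0.0537, 0.1933]
tcp_rot: [-180.0, -0.0, 90.0]
wrist_force: [-0.7, -0.5, -4.1]
opening: 0.032
grasp_force: 109.6
```

apply_moves([
  {"xyz":[0,0,0],"twist":0,"jaw":-0.3},
  {"xyz":[0,0,0],"twist":0,"jaw":-0.3},
], grip_force=21)

```text
time: 14.0
ee_pos: [0.4343, 0.0537, 0.1933]
tcp_rot: [-180.0, 0.0, 90.0]
wrist_force: [-0.3, 0.5, -4.4]
opening: 0.0323
grasp_force: 109.6
```

apply_moves([
  {"xyz":[0,0,0],"twist":0,"jaw":-0.26},
  {"xyz":[0,0,0],"twist":0,"jaw":-0.26},
], grip_force=20)

```text
time: 14.25
ee_pos: [0.4343, 0.0537, 0.1933]
tcp_rot: [180.0, -0.0, 90.0]
wrist_force: [-0.6, 0.6, -3.7]
opening: 0.0325
grasp_force: 109.6
```

apply_moves([
  {"xyz":[0,0,0],"twist":0,"jaw":-0.23},
], grip_force=20)

```text
time: 14.38
ee_pos: [0.4343, 0.0537, 0.1933]
tcp_rot: [-180.0, -0.0, 90.0]
wrist_force: [0.4, -0.6, -3.6]
opening: 0.0332
grasp_force: 60.3
```

apply_moves([
  {"xyz":[0,0,0],"twist":0,"jaw":-0.23},
])

```text
time: 14.5
ee_pos: [0.4343, 0.0537, 0.1933]
tcp_rot: [-180.0, 0.0, 90.0]
wrist_force: [0.1, -0.2, -3.8]
opening: 0.0334
grasp_force: 60.3
```

apply_moves([
  {"xyz":[0,0,0],"twist":0,"jaw":-0.22},
  {"xyz":[0,0,0],"twist":0,"jaw":-0.22},
])

```text
time: 14.75
ee_pos: [0.4343, 0.0537, 0.1933]
tcp_rot: [-180.0, -0.0, 90.0]
wrist_force: [-0.4, -0.5, -4.3]
opening: 0.0333
grasp_force: 37.4
```

apply_moves([
  {"xyz":[0,0,0],"twist":0,"jaw":-0.214},
  {"xyz":[0,0,0],"twist":0,"jaw":-0.214},
])

```text
time: 15.0
ee_pos: [0.4343, 0.0537, 0.1933]
tcp_rot: [180.0, -0.0, 90.0]
wrist_force: [-0.1, -0.3, -3.6]
opening: 0.0337
grasp_force: 23.6
```

```bash
python3 tilt.py
```

```text
t 15.0 ee [0.4343 0.0537 0.1933] F [-0.1 -0.3 -3.6] open 0.0337
a=0.058 z=0.1563 n=998
a=0.073 z=0.1562 n=3551
a=0.087 z=0.1561 n=3323
a=0.103 z=0.1558 n=4110
a=0.117 z=0.1556 n=839
[([262.0, 15.0], 1135), ([368.0, 18.0], 1246), ([273.0, 87.0], 1426), ([372.0, 89.0], 1441), ([320.0, 146.0], 1293)]
```

apply_moves([
  {"xyz":[1,0,-5],"twist":0,"jaw":-0.214},
  {"xyz":[3,0,-10],"twist":0,"jaw":-0.214},
  {"xyz":[5,0,-15],"twist":0,"jaw":-0.214},
  {"xyz":[7,0,-20],"twist":0,"jaw":-0.214},
  {"xyz":[9,0,-25],"twist":0,"jaw":-0.214},
])

```text
time: 15.68
ee_pos: [0.4343, 0.0629, 0.2187]
tcp_rot: [180.0, -0.0, 90.0]
wrist_force: [-1.2, -0.8, -4.0]
opening: 0.0337
grasp_force: 22.5
```

```bash
python3 tilt.py
```

```text
t 15.675 ee [0.4343 0.0629 0.2187] F [-1.2 -0.8 -4. ] open 0.0337
a=0.058 z=0.1715 n=936
a=0.073 z=0.1701 n=2612
a=0.087 z=0.1670 n=3273
a=0.103 z=0.1647 n=2348
a=0.117 z=0.1623 n=2290
[([270.0, 35.0], 1586), ([364.0, 41.0], 1476), ([278.0, 105.0], 1390), ([369.0, 108.0], 1289), ([321.0, 158.0], 1224)]
```

apply_moves([
  {"xyz":[3,0,-6],"twist":0,"jaw":-0.214},
  {"xyz":[6,0,-12],"twist":0,"jaw":-0.214},
  {"xyz":[10,0,-18],"twist":0,"jaw":-0.214},
  {"xyz":[14,0,-23],"twist":0,"jaw":-0.214},
  {"xyz":[14,0,-23],"twist":0,"jaw":-0.214},
])

```text
time: 16.35
ee_pos: [0.4345, 0.077, 0.2417]
tcp_rot: [180.0, -0.0, 90.0]
wrist_force: [0.3, 0.7, -3.5]
opening: 0.0336
grasp_force: 21.6
```

```bash
python3 tilt.py
```

```text
t 16.35 ee [0.4345 0.077  0.2417] F [ 0.3  0.7 -3.5] open 0.0336
a=0.058 z=0.1813 n=638
a=0.073 z=0.1774 n=2128
a=0.087 z=0.1733 n=2319
a=0.103 z=0.1670 n=2403
a=0.117 z=0.1627 n=2348
a=0.133 z=0.1594 n=134
[([324.0, 13.0], 811), ([276.0, 66.0], 1250), ([359.0, 71.0], 1222), ([282.0, 127.0], 1186), ([365.0, 129.0], 1104), ([322.0, 174.0], 1014)]
```

apply_moves([
  {"xyz":[4,0,-5],"twist":0,"jaw":-0.214},
  {"xyz":[8,0,-10],"twist":0,"jaw":-0.214},
  {"xyz":[13,0,-16],"twist":0,"jaw":-0.214},
  {"xyz":[18,0,-21],"twist":0,"jaw":-0.214},
  {"xyz":[23,0,-26],"twist":0,"jaw":-0.214},
])

```text
time: 17.02
ee_pos: [0.4343, 0.1001, 0.2676]
tcp_rot: [180.0, 0.0, 90.0]
wrist_force: [0.1, -0.2, -3.7]
opening: 0.0336
grasp_force: 20.4
```

```bash
python3 tilt.py
```

```text
t 17.025 ee [0.4343 0.1001 0.2676] F [ 0.1 -0.2 -3.7] open 0.0336
a=0.058 z=0.1907 n=538
a=0.073 z=0.1861 n=2082
a=0.087 z=0.1757 n=1796
a=0.103 z=0.1689 n=1817
a=0.117 z=0.1592 n=1924
a=0.133 z=0.1523 n=1621
[([323.0, 52.0], 911), ([280.0, 100.0], 985), ([356.0, 105.0], 977), ([285.0, 152.0], 1012), ([361.0, 154.0], 1011), ([321.0, 187.0], 553)]
```

apply_moves([
  {"xyz":[6,0,-5],"twist":0,"jaw":-0.214},
  {"xyz":[12,0,-11],"twist":0,"jaw":-0.214},
  {"xyz":[18,0,-17],"twist":0,"jaw":-0.214},
  {"xyz":[24,0,-22],"twist":0,"jaw":-0.214},
  {"xyz":[30,0,-26],"twist":0,"jaw":-0.214},
])

```text
time: 17.7
ee_pos: [0.4343, 0.1301, 0.2936]
tcp_rot: [180.0, -0.0, 90.0]
wrist_force: [-0.3, -1.1, -3.6]
opening: 0.0332
grasp_force: 20.1
```

```bash
python3 tilt.py
```

```text
t 17.7 ee [0.4343 0.1301 0.2936] F [-0.3 -1.1 -3.6] open 0.0332
a=0.058 z=0.2092 n=805
a=0.073 z=0.2038 n=1604
a=0.087 z=0.1926 n=1857
a=0.103 z=0.1837 n=1503
a=0.117 z=0.1736 n=1919
a=0.133 z=0.1639 n=1844
a=0.148 z=0.1583 n=122
[([323.0, 65.0], 832), ([281.0, 110.0], 923), ([355.0, 114.0], 885), ([286.0, 159.0], 960), ([360.0, 161.0], 953), ([321.0, 189.0], 330)]
```

apply_moves([
  {"xyz":[-8,0,7],"twist":0,"jaw":-0.214},
  {"xyz":[-16,0,14],"twist":0,"jaw":-0.214},
  {"xyz":[-20,0,18],"twist":0,"jaw":-0.212},
  {"xyz":[-20,0,18],"twist":0,"jaw":-0.21},
  {"xyz":[-20,0,18],"twist":0,"jaw":-0.21},
])

```text
time: 18.38
ee_pos: [0.4342, 0.1096, 0.2754]
tcp_rot: [180.0, -0.0, 90.0]
wrist_force: [0.2, 0.4, -4.5]
opening: 0.034
grasp_force: 12.3
```

```bash
python3 tilt.py
```

```text
t 18.375 ee [0.4342 0.1096 0.2754] F [ 0.2  0.4 -4.5] open 0.034
a=0.058 z=0.1870 n=849
a=0.073 z=0.1812 n=1933
a=0.087 z=0.1708 n=1353
a=0.103 z=0.1587 n=1295
a=0.117 z=0.1492 n=1055
a=0.133 z=0.1386 n=1382
a=0.148 z=0.1325 n=187
[([323.0, 5.0], 237), ([351.0, 35.0], 752), ([285.0, 39.0], 783), ([289.0, 75.0], 831), ([356.0, 75.0], 812), ([321.0, 108.0], 867)]
```

apply_moves([
  {"xyz":[4,0,-4],"twist":0,"jaw":-0.21},
  {"xyz":[8,0,-9],"twist":0,"jaw":-0.21},
  {"xyz":[12,0,-14],"twist":0,"jaw":-0.21},
  {"xyz":[16,0,-18],"twist":0,"jaw":-0.21},
  {"xyz":[16,0,-18],"twist":0,"jaw":-0.21},
])

```text
time: 19.05
ee_pos: [0.4344, 0.126, 0.2937]
tcp_rot: [180.0, -0.0, 90.0]
wrist_force: [0.3, -0.9, -3.6]
opening: 0.0336
grasp_force: 11.8
```

```bash
python3 tilt.py
```

```text
t 19.05 ee [0.4344 0.126  0.2937] F [ 0.3 -0.9 -3.6] open 0.0336
a=0.058 z=0.1848 n=769
a=0.073 z=0.1759 n=1975
a=0.087 z=0.1620 n=1814
a=0.103 z=0.1484 n=1553
a=0.117 z=0.1345 n=1430
a=0.133 z=0.1267 n=118
a=0.163 z=0.0922 n=2
[]
```

```bash
python3 - <<'E'
from h import *
w=np.load("last.npz")["im"]
S=camera("side")[0];C=camera("scene")[0]
a=cv2.resize(w,(400,300));b=cv2.resize(S[120:300,140:380],(400,300));c=cv2.resize(C[100:250,280:480],(400,300))
cv2.imwrite("pics/c3.png",np.vstack([np.hstack([a,b]),np.hstack([c,cv2.resize(S[190:260,180:280],(400,300),interpolation=cv2.INTER_CUBIC)])])[:,:,::-1])
E
```

```text
(no output)
```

View pics/c3.png

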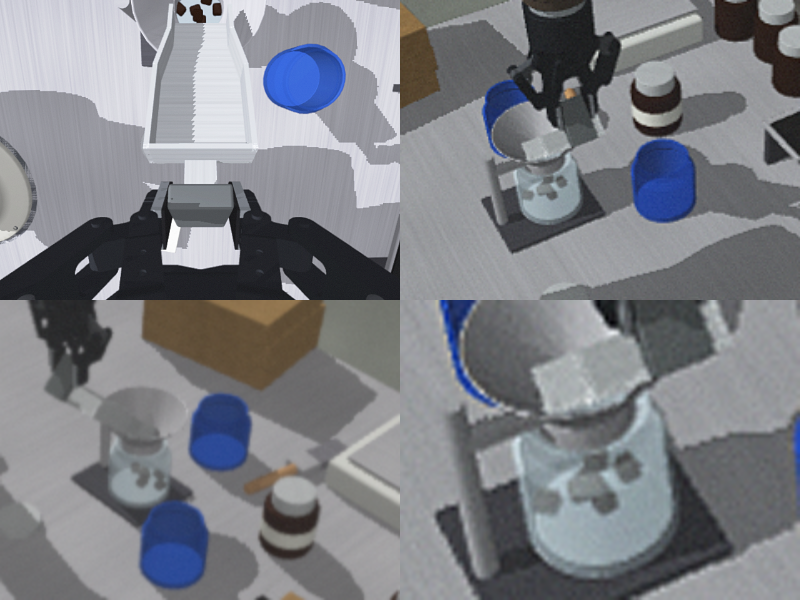

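The view shows the lumps inside the clear jar: dark bits at (540–630, 460–505) in the enlarged panel. The tray's floor is empty, and the jar stands in place. I'll firm the grip, lift away, and count them.

apply_moves([
  {"xyz":[0,0,0],"twist":0,"jaw":-0.4},
  {"xyz":[0,0,-5],"twist":0,"jaw":-0.4},
  {"xyz":[-5,0,-25],"twist":0,"jaw":-0.4},
  {"xyz":[-15,0,-45],"twist":0,"jaw":-0.4},
  {"xyz":[-35,0,-60],"twist":0,"jaw":-0.4},
], grip_force=60)

```text
time: 19.82
ee_pos: [0.4343, 0.0906, 0.3544]
tcp_rot: [180.0, -0.0, 90.0]
wrist_force: [0.8, 0.9, -3.8]
opening: 0.0325
grasp_force: 60.3
```

apply_moves([
  {"xyz":[-25,10,0],"twist":0,"jaw":-0.4},
  {"xyz":[-50,25,0],"twist":0,"jaw":-0.4},
  {"xyz":[-80,40,0],"twist":0,"jaw":-0.4},
  {"xyz":[-110,55,0],"twist":0,"jaw":-0.4},
  {"xyz":[-130,65,0],"twist":0,"jaw":-0.4},
])

```text
time: 20.45
ee_pos: [0.4998, -0.0407, 0.3534]
tcp_rot: [180.0, 0.0, 89.9]
wrist_force: [0.3, -0.2, -3.8]
opening: 0.0327
grasp_force: 60.3
```

```bash
python3 tilt.py; python3 - <<'E'
from h import *
w=np.load("last.npz")["im"];S=camera("side")[0];C=camera("scene")[0];c0=np.load("side0.npz")["im"]
a=cv2.resize(w,(400,300));b=cv2.resize(S[120:300,140:380],(400,300));c=cv2.resize(C[140:220,310:410],(400,300),interpolation=cv2.INTER_CUBIC)
cv2.imwrite("pics/c4.png",np.vstack([np.hstack([a,b]),np.hstack([c,cv2.resize(S[195:260,190:270],(400,300),interpolation=cv2.INTER_CUBIC)])])[:,:,::-1])
E
```

```text
t 20.45 ee [ 0.4998 -0.0407  0.3534] F [ 0.3 -0.2 -3.8] open 0.0327
a=0.058 z=0.2427 n=695
a=0.073 z=0.2335 n=2028
a=0.087 z=0.2197 n=1734
a=0.103 z=0.2062 n=1580
a=0.117 z=0.1921 n=1359
[]
```

View pics/c4.png

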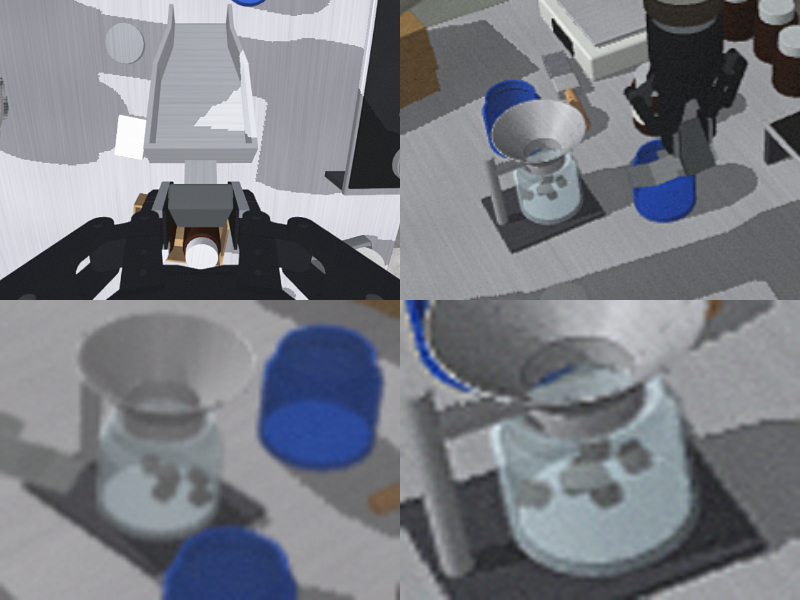

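The tray and funnel are empty and the lumps are in the jar. Next I lower the tray until the spout tip touches the table, then arc it down to level.

apply_moves([
  {"xyz":[0,0,40],"twist":0,"jaw":-0.4},
  {"xyz":[0,0,80],"twist":0,"jaw":-0.4},
  {"xyz":[0,0,120],"twist":0,"jaw":-0.4},
  {"xyz":[0,0,160],"twist":0,"jaw":-0.4},
  {"xyz":[0,0,184],"twist":0,"jaw":-0.22},
])

```text
time: 21.22
ee_pos: [0.4983, -0.0388, 0.1676]
tcp_rot: [-179.9, 0.0, 90.0]
wrist_force: [-3.2, -35.4, 37.8]
opening: 0.0335
grasp_force: 37.0
```

apply_moves([
  {"xyz":[0,0,6],"twist":0,"jaw":-0.22},
  {"xyz":[-8,0,16],"twist":0,"jaw":-0.22},
  {"xyz":[-17,0,24],"twist":0,"jaw":-0.22},
  {"xyz":[-26,0,34],"twist":0,"jaw":-0.22},
  {"xyz":[-36,0,47],"twist":0,"jaw":-0.22},
])

```text
time: 21.85
ee_pos: [0.5001, -0.0757, 0.1242]
tcp_rot: [179.8, 0.1, 90.0]
wrist_force: [-0.4, -4.9, 4.6]
opening: 0.0335
grasp_force: 35.8
```

```bash
python3 tilt.py
```

```text
t 21.85 ee [ 0.5001 -0.0757  0.1242] F [-0.4 -4.9  4.6] open 0.0335
a=0.058 z=0.0502 n=1014
a=0.073 z=0.0455 n=2918
a=0.087 z=0.0384 n=2788
a=0.103 z=0.0312 n=2666
a=0.117 z=0.0239 n=2527
a=0.133 z=0.0188 n=1017
[]
```

apply_moves([
  {"xyz":[-9,0,12],"twist":0,"jaw":-0.22},
  {"xyz":[-17,0,26],"twist":0,"jaw":-0.22},
  {"xyz":[-26,0,42],"twist":0,"jaw":-0.22},
  {"xyz":[-33,0,58],"twist":0,"jaw":-0.22},
  {"xyz":[-37,0,70],"twist":0,"jaw":-0.22},
])

```text
time: 22.52
ee_pos: [0.4988, -0.1124, 0.0506]
tcp_rot: [-179.9, -0.1, 90.0]
wrist_force: [0.1, 1.9, -0.3]
opening: 0.0331
grasp_force: 36.7
```

apply_moves([
  {"xyz":[-1,0,5],"twist":0,"jaw":-0.22},
  {"xyz":[-2,0,9],"twist":0,"jaw":-0.22},
  {"xyz":[-2,0,13],"twist":0,"jaw":-0.22},
  {"xyz":[-2,0,14],"twist":0,"jaw":-0.22},
  {"xyz":[-2,0,14],"twist":0,"jaw":-0.22},
])

```text
time: 23.15
ee_pos: [0.4996, -0.1146, 0.0402]
tcp_rot: [179.9, 0.1, 90.0]
wrist_force: [-6.4, -0.4, 13.8]
opening: 0.0337
grasp_force: 37.8
```

```bash
python3 tilt.py
```

```text
t 23.15 ee [ 0.4996 -0.1146  0.0402] F [-6.4 -0.4 13.8] open 0.0337
a=0.058 z=0.0029 n=1431
a=0.073 z=0.0029 n=4625
a=0.087 z=0.0029 n=4873
a=0.103 z=0.0029 n=5225
a=0.117 z=0.0029 n=1491
[]
```

Flat on the table. Now I release it, rise straight up, and go over the funnel to count the lumps.

apply_moves([
  {"xyz":[0,0,-1],"twist":0,"jaw":0},
  {"xyz":[0,0,-1],"twist":0,"jaw":0.5},
  {"xyz":[0,0,-1],"twist":0,"jaw":1},
  {"xyz":[0,0,-1],"twist":0,"jaw":1},
  {"xyz":[0,0,-10],"twist":0,"jaw":1},
])

```text
time: 23.82
ee_pos: [0.4988, -0.1142, 0.0479]
tcp_rot: [-179.9, -0.0, 90.0]
wrist_force: [-0.1, 0.5, 1.1]
opening: 0.0853
grasp_force: 0.0
```

apply_moves([
  {"xyz":[0,0,-30],"twist":0,"jaw":1},
  {"xyz":[0,0,-70],"twist":0,"jaw":1},
  {"xyz":[0,0,-120],"twist":0,"jaw":1},
  {"xyz":[0,0,-180],"twist":0,"jaw":1},
  {"xyz":[20,-20,-230],"twist":0,"jaw":1},
])

```text
time: 24.45
ee_pos: [0.4794, -0.0947, 0.2807]
tcp_rot: [179.9, 0.0, 89.9]
wrist_force: [-0.0, -0.3, -0.1]
opening: 0.0852
grasp_force: 0.0
```

apply_moves([
  {"xyz":[50,-10,-20],"twist":0,"jaw":1},
  {"xyz":[110,-30,-50],"twist":0,"jaw":1},
  {"xyz":[170,-45,-70],"twist":0,"jaw":1},
  {"xyz":[220,-45,-70],"twist":0,"jaw":1},
  {"xyz":[255,-45,-70],"twist":0,"jaw":1},
])

```text
time: 25.08
ee_pos: [0.4336, 0.163, 0.3495]
tcp_rot: [179.9, -0.0, 90.1]
wrist_force: [0.4, -1.2, -0.4]
opening: 0.0852
grasp_force: 0.0
```

```bash
python3 - <<'E'
from h import *
print(sensors.get_obs()["ee_pos"])
im,d=camera("wrist");p=camera_params("wrist");np.savez("w5.npz",im=im,d=d,**p)
print("funnel px",proj(p,[.434,.2695,.11]),proj(p,[[.488,.2695,.152],[.461,.2695,.11]]))
def blobs(im,box,dark=75):
    hsv=cv2.cvtColor(im,cv2.COLOR_RGB2HSV)
    m=((im.max(2)<dark)&(im[...,0]>im[...,2]+8)).astype(np.uint8)
    x0,y0,x1,y1=box;k=np.zeros_like(m);k[y0:y1,x0:x1]=m[y0:y1,x0:x1]
    n,l,s,c=cv2.connectedComponentsWithStats(k);return [(c[i].round().tolist(),int(s[i,4])) for i in range(1,n) if s[i,4]>25]
print(blobs(im,(0,0,640,300)))
# movement of bystanders: side image before/after, by top map heights
a=np.load("side0.npz");P0=cloud(camera_params("side"),a["d"]);im2,d2=camera("side");P2=cloud(camera_params("side"),d2)
df=(abs(im2.astype(int)-a["im"]).max(2)>45).astype(np.uint8);n,l,s,c=cv2.connectedComponentsWithStats(cv2.morphologyEx(df,cv2.MORPH_OPEN,np.ones((3,3))))
print([(c[i].round().tolist(),s[i].tolist()) for i in range(1,n) if s[i,4]>30])
np.savez("side5.npz",im=im2,d=d2)
E
```

```text
[0.433618   0.16300358 0.34953152]
funnel px [[322.14121633  82.51148401]] [[394.33292552  77.47497423]
 [353.87921544  82.63116035]]
[([505.0, 26.0], 334), ([544.0, 21.0], 1487), ([329.0, 54.0], 144), ([295.0, 68.0], 91), ([343.0, 68.0], 112), ([318.0, 75.0], 372)]
[([43.0, 45.0], [0, 0, 108, 104, 4360]), ([181.0, 79.0], [0, 0, 367, 167, 22116]), ([303.0, 111.0], [288, 88, 33, 51, 1065]), ([3.0, 109.0], [0, 104, 8, 11, 61]), ([328.0, 172.0], [289, 104, 72, 128, 3919]), ([8.0, 176.0], [0, 170, 21, 16, 213]), ([41.0, 245.0], [2, 174, 90, 149, 5042]), ([397.0, 193.0], [391, 182, 15, 23, 208]), ([435.0, 216.0], [427, 209, 22, 22, 186]), ([229.0, 233.0], [224, 226, 10, 14, 80]), ([236.0, 229.0], [234, 226, 6, 6, 31]), ([469.0, 241.0], [456, 227, 28, 31, 499]), ([386.0, 247.0], [365, 235, 37, 28, 537]), ([636.0, 258.0], [629, 238, 11, 37, 261]), ([369.0, 254.0], [366, 251, 7, 7, 39]), ([409.0, 261.0], [399, 252, 21, 19, 246]), ([9.0, 297.0], [0, 254, 29, 83, 1193]), ([316.0, 267.0], [303, 261, 29, 12, 142]), ([362.0, 264.0], [359, 261, 7, 6, 37]), ([291.0, 276.0], [280, 270, 21, 13, 163]), ([221.0, 296.0], [172, 278, 105, 33, 758]), ([369.0, 320.0], [326, 287, 124, 61, 2672]), ([29.0, 298.0], [25, 289, 7, 16, 77]), ([472.0, 305.0], [466, 300, 14, 13, 112]), ([37.0, 305.0], [30, 302, 16, 7, 58]), ([261.0, 322.0], [226, 309, 68, 25, 487]), ([104.0, 344.0], [98, 334, 13, 22, 129]), ([119.0, 370.0], [111, 361, 14, 22, 152]), ([94.0, 367.0], [90, 365, 8, 5, 34]), ([90.0, 374.0], [78, 372, 25, 7, 107]), ([51.0, 402.0], [33, 381, 38, 42, 751]), ([257.0, 383.0], [254, 380, 7, 8, 38]), ([37.0, 387.0], [31, 382, 15, 12, 87]), ([157.0, 426.0], [148, 420, 19, 12, 155]), ([52.0, 427.0], [40, 423, 26, 8, 121])]
```

apply_moves([
  {"xyz":[18,0,0],"twist":0,"jaw":1},
  {"xyz":[36,0,0],"twist":0,"jaw":1},
  {"xyz":[36,0,0],"twist":0,"jaw":1},
])

```text
time: 25.55
ee_pos: [0.4344, 0.1975, 0.3481]
tcp_rot: [-180.0, 0.0, 90.0]
wrist_force: [-0.2, 0.3, -0.4]
opening: 0.0857
grasp_force: 0.0
```

```bash
python3 - <<'E'
from h import *
im,d=camera("wrist");p=camera_params("wrist")
q=proj(p,[.434,.2695,.015])[0];print(q)
u,v=q.round().astype(int)
m=((im.max(2)<85)&(im[...,0]>im[...,2]+5))
t=m[v-60:v+60,u-60:u+60]
for r in range(0,120,3):
    s="".join("#" if x else "." for x in t[r,::2])
    if "#" in s:print(s)
# jar-standing check vs start, side view edges of jar: dark blobs anywhere else on table
for n in("side","scene"):
    im2,d2=camera(n);P=cloud(camera_params(n),d2);i0=np.load(n+"0.npz")["im"]
    k=((im2.max(2)<70)&(i0.max(2)>95)&(P[...,2]<.03)&(P[...,2]>-.01)&(im2[...,0].astype(int)>im2[...,2]+8)).astype(np.uint8)
    nn,l,s,c=cv2.connectedComponentsWithStats(k);print(n,[(P[int(c[i][1]),int(c[i][0])].round(3).tolist(),int(s[i,4])) for i in range(1,nn) if s[i,4]>12])
E
```

```text
[321.24476411 120.73150872]
...............................#............................
...............................#####........................
.................................####.......................
..........................####.........#....................
.................###...#######.........##...................
.................###....########.......###..................
................###.....########.......####.................
..........................#######...........................
..........................########..........................
..........................########..........................
............................######..........................
............................######..........................
side [([0.864, 0.478, 0.019], 90)]
scene []
```

```bash
python3 - <<'E'
from h import *
for n in("side","scene"):
    p=camera_params(n);q=proj(p,[.434,.2695,.03])[0].round().astype(int);u,v=q
    im=np.mean([camera(n)[0] for _ in range(4)],0);i0=np.load(n+"0.npz")["im"].astype(float)
    g=im.mean(2)[v-25:v+25,u-28:u+28];print(n,q)
    dd=i0.mean(2)[v-25:v+25,u-28:u+28]-g
    for r in range(50):
        s="".join("%X"%int(min(15,max(0,x/8))) if x>16 else "." for x in dd[r])
        if s.strip("."):print(s)
E
```

```text
side [230 234]
..........................2443....53....................
.......................2335565..56873...................
........................45678733A98862..................
.......................2898898359877873.................
......................38877873.36667872.................
......................5776664...5777772.................
.....................45555555...277764..................
....................3554455663...354....................
....................65555555652.........................
.............25643..555554565763........................
.............47776..465656667887........................
............2765762.2777548778872.......................
............4566763...33..8877984.......................
............675675........3787863.......................
............555652.........3885.........................
scene [349 188]
..........................22............................
.........................3332...........................
........................24555333........................
........................3676656652......................
........................3567777775..332.................
.........................345677776236653................
...........................25777773368763...............
............................4788762.377752..............
...........................2678874...4785...............
...........................5777772..257763..............
...........................587776...477875..............
...........................477763...5788872.............
............................3553....478875..............
....................................257632..............
......................................22................
```

```bash
python3 - <<'E'
from h import *
c0=lambda u,v,l:[(u-28+a,v-25+b) for a,b in l]
# row offsets: find first printed row per view
for n,q,L in(("side",(230,234),[(26.5,2.5),(35,4),(24,8),(29,12),(15,12)]),("scene",(349,188),[(27,2),(31,4.5),(30,10),(39.5,6),(39.5,11)])):
    p=camera_params(n);u,v=q
    im=camera(n)[0].astype(float);i0=np.load(n+"0.npz")["im"].astype(float)
    dd=i0.mean(2)[v-25:v+25,u-28:u+28]-im.mean(2)[v-25:v+25,u-28:u+28]
    r0=np.where((dd>30).sum(1)>=2)[0][0];print(n,r0)
    for z in(.02,.032):print(z,(1000*onplane(p,c0(u,v,[(a,b+r0) for a,b in L]),z)[:,:2]-[434,269.5]).round(0).tolist())
p=camera_params("wrist");u,v=321,121
im=camera("wrist")[0];m=((im.max(2)<85)&(im[...,0]>im[...,2]+5))[v-60:v+60,u-60:u+60].astype(np.uint8)
n,l,s,c=cv2.connectedComponentsWithStats(m)
for i in range(1,n):
    if s[i,4]>10:print("w",(1000*onplane(p,[c[i]+[u-60,v-60]],.02)[0,:2]-[434,269.5]).round(),s[i].tolist())
t=im[v-60:v+60,u-60:u+60].mean(2);r=np.where(m.any(1))[0];
for k in range(r[0]-6,r[-1]+7,2):print("".join("%X"%int(x/16) for x in t[k,24:96]))
E
```

```text
side 16
0.02 [[9.0, 34.0], [25.0, 18.0], [-4.0, 19.0], [1.0, -0.0], [-29.0, 18.0]]
0.032 [[6.0, 22.0], [22.0, 6.0], [-7.0, 7.0], [-3.0, -12.0], [-32.0, 6.0]]
scene 20
0.02 [[-20.0, 16.0], [-3.0, 17.0], [13.0, -4.0], [19.0, 31.0], [36.0, 15.0]]
0.032 [[-10.0, 6.0], [7.0, 6.0], [23.0, -14.0], [29.0, 21.0], [45.0, 4.0]]
w [ 7. 30.] [61, 26, 13, 8, 67]
w [21. 19.] [77, 33, 8, 13, 63]
w [-3. 13.] [46, 34, 21, 27, 357]
w [-27.  19.] [31, 36, 9, 11, 54]
777777777777777777777777677889989999999AAAAAAAAABBBBBABBBBBBBCBBBBBCCCCC
777777777777777777777777777777899999999AAAAAAAAABBBBBBBBBBBBBCCBBBBBCCCC
77777777777777777777777776665555555556566679ABBABBBBBBBBBBBBBBCCBBBBCCCC
7777767777777777777666555668999AABCC8334455667789BBBBBBBBBBBBBCCCCCCCCCC
77777776777777776655679ABBCBBCBBBBCB411111112245778ABCBBBCBBCBCCCCCCCCCD
77777777767776655679BCBBBBBBBBBBBBCC511111111111147889BCBCCCCCCCCCCCCCCD
7777777777766568ABCBBBBBBBCBCCBBBBBCA74221111111105C7789BBCCCCCCCCCCCCCD
77777777776666ACCBBBBBCCBBA76411114ACCCCCCA7765337CC415899BCCCCCCCCCCCCD
7777777766653116ABBBBB73211112222114CCBBBBCCCCCCBCCC3012589ACCCCC
[... 402 characters left out ...]
11111111111113ABBBBBBBBBBBBCCBBBBBAADDDDDDD
78865ABBBBBBBBBBBBBBBBBBBBC51111111111111116BBBBBBBBBBBBBBBBBBBAABDDDDDD
78866BBBBBBBBBBBBBBBBBBBBBC51011111111111126CBBBBBBBBBBBBBBBBBBBABDDDDDD
88867BBBBBBBBBBBBBBBBBBBBBBA4111111111111116BCBBBBBBBBBBBBBBBBBBAADDDDDD
89868BBBBBBBBBBBBBBBBBBBBBBBA952111111122116BBBBBBBBBBBBBBBBBBBBAADDDDDD
8C967BBBBBBBBBBBBBBBBBBBBBBBBC72111111111116BBBBBBBBBBBBBBBBBBBBAADDDDDD
8B966BBBBBBBBBBBBBBBBBBBBBBBBBB621111101114ABBBBBBBBBBBBBBBBBBBBABEDDDDD
7A966ABBBBBBBBBBBBBBBBBBBBBBBBBBA99999999ABBBBBBBBBBBBBBBBBBBBBABCDDDDDD
788667BBBBBBBBBBBBBBBBBBBBBBBBBBBBBBBBBBBBBBBBBBBBBBBBBBBBBBBBBAADDDDDDD
7777669BBBBBBBBBBBBBBBBBBBBBBBBBBBBBBBBBBBBBBBBBBBBBBBBBBBBBBBAACDDDDDDD
```

```bash
python3 - <<'E'
from h import *
im,d=camera("wrist");p=camera_params("wrist");P=cloud(p,d)
f=im.astype(float)
m=((f[...,0]>1.25*f[...,2])&(f.max(2)<110)&(f[...,0]>f[...,2]+8)).astype(np.uint8);m[330:]=0
n,l,s,c=cv2.connectedComponentsWithStats(m)
for i in range(1,n):
    if s[i,4]>20:
        z=P[...,2][l==i];print(c[i].round().tolist(),int(s[i,4]),"P",np.nanmedian(P[l==i],0).round(3),"z pct",np.nanpercentile(z,[5,50,95]).round(3))
u,v=321,121;M=((f.max(2)<85))[v-60:v+60,u-60:u+60];Z=P[v-60:v+60,u-60:u+60,2]*1000
r=np.where(M.any(1))[0]
for k in range(81-60+8,75,2):print(" ".join("%2d"%x if mm else ".." for x,mm in zip(Z[k,24:96:2],M[k,24:96:2])))
E
```

```text
[534.0, 43.0] 2016 P [0.625 0.337 0.074] z pct [0.055 0.074 0.078]
[500.0, 50.0] 328 P [0.62  0.341 0.015] z pct [0.009 0.015 0.02 ]
[328.0, 91.0] 61 P [0.44  0.299 0.028] z pct [0.026 0.028 0.029]
[318.0, 108.0] 354 P [0.431 0.282 0.036] z pct [0.024 0.036 0.039]
[341.0, 102.0] 58 P [0.454 0.288 0.025] z pct [0.023 0.025 0.026]
[297.0, 102.0] 49 P [0.408 0.289 0.024] z pct [0.024 0.024 0.026]
.. .. .. .. .. .. .. .. .. .. .. .. .. .. .. .. .. .. 26 27 26 29 27 28 93 .. .. .. .. .. .. .. .. .. .. ..
.. .. .. .. .. .. .. .. .. .. .. .. .. .. .. .. .. .. .. 25 27 25 25 28 28 25 .. .. .. .. .. .. .. .. .. ..
.. .. .. .. .. .. .. .. .. .. .. .. .. .. .. .. 26 .. .. .. .. 25 25 26 26 .. .. .. .. .. .. .. .. .. .. ..
.. .. .. .. .. .. .. .. .. .. .. .. .. 25 25 26 27 26 .. .. .. .. .. .. .. .. 22 24 .. .. .. .. .. .. .. ..
.. .. .. .. .. .. 24 24 .. .. .. 26 28 25 27 26 26 27 .. .. .. .. .. .. .. .. 21 25 24 .. .. .. .. .. .. ..Traceback (most recent call last):
  File "<stdin>", line 11, in <module>
  File "<stdin>", line 11, in <genexpr>
ValueError: cannot convert float NaN to integer
```

The depth shows four lumps lying flat (tops at about 25 mm). The middle one's top is at about 37 mm, so it is stacked on a sixth. The tray, funnel and table show no other lumps.

```bash
python3 -c "
from workcell import bot
print(bot.job_done())"
```

```text
the job is handed in; nothing more can be done
None
```

I drew the tray out by its spout, set it down clear of the shelf, tipped it by its grip over the funnel, set it down level and empty, let go, and handed the job in at about 26 s of 67 s; five lumps were visible in the jar and the sixth is inferred to lie under one of them, because that lump sits one lump-height too high and no stray lump was found elsewhere.

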